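# Clip the two loop tools back into the potter's tool rack

## Robot

A 6-joint arm with a two-finger parallel gripper is mounted at the origin on the work surface. World frame = base frame: x ahead of the robot, y to its left, z up, the work surface at z = 0. Lengths are in m, angles in rad, forces in N, time in s.
With the tool pointing down it reaches from about 0.35 to 0.975 m from the base axis. Payload 4.9 kg.
Tool frame: the origin (TCP) lies midway between the tips of the shut fingers; the grasp point (between the pads) lies ctrl.tcp_to_grasp behind it (ctrl.tcp_to_grasp is the distance from the TCP to the grasp point, in m); z points along the fingers, y is the direction in which the jaws open and shut (so a half turn about z gives the same grasp; the last joint's range is limited). The gripper opens to 85 mm and grips with 20 to 120 N. Pads are 22 mm wide; open, the fingers measure 114 mm over their backs; the gripper's body (76 mm by 85 mm) begins 54 mm behind the grasp point. The pads swing forward as they close: fully open they stand 13 mm farther back than shut.
Start: joints at [1.04, 0.053, 1.613, -0, 1.476, -0.119], TCP at [0.25, 0.573, 0.209] pointing down, gripper open.
Joint ranges: [-3.01, 3.01], [-1.01, 2.22], [0.06, 2.58], [-1.02, 4.17], [0.09, 2.62], [-3.14, 3.14]. Speed limits (rad/s): [2.57, 2.57, 3.14, 3.14, 3.14, 3.14].

## Interface

Orientations are given as a rotation vector (axis times angle).
In Python, from station import ctrl, get_image, calibration, finish_job, models gives the robot as it stands.
- The arm moves only by the shell command python3 -m creep 'ROWS' [FORCE]. ROWS is JSON, a list of rows, each a list of 7 numbers: the opening, from 0 (shut) to 1 (fully open), then the shift along the tool's x, y, z in m, then the turn, a rotation vector about the tool's x, y, z in degrees. A call has 1 to 20 rows; each row shifts and turns the commanded pose from where the row before left it, along the tool's axes as they then stand; what a row does not reach is not made up. A row lasts 1/10 s, in which the tool goes at most 50 mm and 8.59 degrees, less where a joint would pass 70% of its speed; a pose out of reach is approached as far as the arm can. A call with a gripper value outside its range is refused whole. The fingers move at their own pace and stop on an object; FORCE is the grip in N (left out, the last holds). Time passes only in rows, so rows that do not move let the fingers close. It gives the time, the measured TCP pose, the force and the opening at its end, in the units of the state.
- ctrl.get_obs(): the state, without advancing time (a new reading comes with each control period).
- get_image(name): name is "side" or "top"; returns the picture (384x512x3 uint8, red, green, blue); there is no depth.
- calibration(name): a dict with "mtx" (3x3 intrinsics, pixels), "R" (3x3) and "t" (3): a world point X has camera coordinates R X + t. Camera axes: x right, y down, z forward; pixel columns grow to the right and rows downward; lengths in m; the calibration is good to about 2 mm. A picture is of the moment at which its call begins. calibration takes no time and is no camera call.
- finish_job(): hands the job in, once; it reports no verdict.
Trained networks look in the newest picture that a camera, given by its name, has taken for a name from the list of things; names that differ only in an ending like _2 or _b are one class to them, and where a whole thing is asked for, a point or a joint stands for the part that bears it (a point fixed in the world has none). Each returns a list of dicts, best first, with "conf" (0 to 1); they miss things now and then, are a little off and sometimes report something else, mostly with a low value. They report only what shows in the picture. A call takes as long as a camera call. They do not tell look-alikes from the thing itself.
- models.search_frame(camera, name): "extent" ([left, top, right, bottom] in pixels, round what is visible of it).
The state is a dict: "t": time; "q": joint angles; "dq": joint speeds; "effort": joint torques, N m; "tool_pos": TCP position; "tool_rot": TCP orientation; "contact_force": force on the tool from outside, world axes, zero at the start; "wrist_torque": the same for the moment, N m; "opening": finger opening in m.
Only numpy, scipy, OpenCV 4.12 (cv2) and the standard library are available. Lean on these libraries where they do the work, as an engineer would, in place of code of your own. Each camera call takes 0.05 s, during which the arm holds its last target. There are 200 camera calls.

## Task

Two trimming tools with a wire loop at each end are lying on the potter's bench. Put each of them lengthways into a free place of the tool rack, one tool per place, and press it straight down until it has snapped fully home in both of its spring clips; then let go.

Things in the scene. Friction and masses are not known exactly. Their poses are not given: they have to be found in the camera images.
- loop_tool_1_mid (a point): Centre of a trimming tool: wooden handle, a wire loop at each end, 242 mm long, 70 g. x axis along it, z up. Middle: flat-sided grip 60 mm long, 18 mm wide and high, lying on the bench (centre 9 mm up); grip it here across its sides. Then, 30 to 80 mm from the centre on both sides, round necks 14 mm thick for the clips, in line with the centre.
- loop_tool_2_mid (a point): Centre of the second trimming tool, the same in every way as the first and with the same axes; either may go in either free place, either end first. A third tool lying on the bench has the same handle but flat wooden blades in place of wire loops: it is not wanted.
- bay_a_seat (a point): Free place in the tool rack (fixed, 150 x 270 mm, 3 places at 85 mm pitch, one already full). Point: centre of a tool when home, 42 mm above the bench; x along the tool, z up. It has two spring clips open upward, 14 mm long, at x = +-55 mm; between them only bench, 42 mm below, so fingers fit. Mouth 38 mm wide, 38 mm above the point.
- bay_b_seat (a point): The other free place in the rack, same shape and axes. The clips' 9 mm throat is 8 mm above the point; a tool just laid in stops on it, 15 mm too high. Pushed straight down with 8 to 15 N in all, both clips spread, snap over the necks, and the necks rest on the clips' floors, 7 mm below the point. Which two of the three places are free varies.
There are look-alikes about, which are no part of the job. What is shaped like the part that bears loop_tool_2_mid but red is not meant.

How it is judged:
At the end, for the whole second after the job is handed in: Each free place holds one loop tool, snapped home: centre within 15 mm of the place's point lengthways and 5 mm across, at most 3.5 mm above or 4 mm below it, long axis within 0.1 rad of the place's, either way round; both at rest (under 0.02 m/s) (((x of loop_tool_1_mid in the frame of bay_a_seat between -0.015 and 0.015 m and y of loop_tool_1_mid in the frame of bay_a_seat between -0.005 and 0.005 m and z of loop_tool_1_mid in the frame of bay_a_seat between -0.004 and 0.0035 m and angle between the x axis of loop_tool_1_mid and the x axis of bay_a_seat, either way round below 0.1 rad and x of loop_tool_2_mid in the frame of bay_b_seat between -0.015 and 0.015 m and y of loop_tool_2_mid in the frame of bay_b_seat between -0.005 and 0.005 m and z of loop_tool_2_mid in the frame of bay_b_seat between -0.004 and 0.0035 m and angle between the x axis of loop_tool_2_mid and the x axis of bay_b_seat, either way round below 0.1 rad) or (x of loop_tool_1_mid in the frame of bay_b_seat between -0.015 and 0.015 m and y of loop_tool_1_mid in the frame of bay_b_seat between -0.005 and 0.005 m and z of loop_tool_1_mid in the frame of bay_b_seat between -0.004 and 0.0035 m and angle between the x axis of loop_tool_1_mid and the x axis of bay_b_seat, either way round below 0.1 rad and x of loop_tool_2_mid in the frame of bay_a_seat between -0.015 and 0.015 m and y of loop_tool_2_mid in the frame of bay_a_seat between -0.005 and 0.005 m and z of loop_tool_2_mid in the frame of bay_a_seat between -0.004 and 0.0035 m and angle between the x axis of loop_tool_2_mid and the x axis of bay_a_seat, either way round below 0.1 rad)) and linear speed of each of loop_tool_1, loop_tool_2 below 0.02 m/s); the robot touches nothing.
It also fails if it takes over 54 s, if anything falls off the work surface, if the arm or the gripper's body presses on something with over 40 N, if the wrist force passes 120 N, or if a joint passes its speed limit or range.

## Working session

There is one attempt and no reset: what is moved stays moved. The work goes in short steps, Python scripts to look and compute and a shell command to move; the robot and the scene stay as the last step left them, time stands still between calls to the robot, and variables do not carry over. Pictures are saved under pics/ and viewed, about 8 in all and at most 12, crops included, and the job is handed in when it is done.

```bash
ls; mkdir -p pics; python3 - <<'E'
from station import ctrl,get_image,calibration,models
import cv2
for n in("top","side"):
    im=get_image(n); cv2.imwrite(f"pics/{n}0.png",im[:,:,::-1])
    c=calibration(n); print(n,c)
    for k in("loop_tool_1_mid","bay_a_seat"):
        print(k,models.search_frame(n,k))
o=ctrl.get_obs();print({k:o[k] for k in("t","tool_pos","tool_rot","opening","contact_force")},ctrl.tcp_to_grasp)
E
```

```text
pics
top {'mtx': array([[490.87674919,   0.        , 251.60161662],
       [  0.        , 490.87674919, 191.1277414 ],
       [  0.        ,   0.        ,   1.        ]]), 'R': array([[ 0.06852548, -0.99763761,  0.00484326],
       [-0.9743892 , -0.0679692 , -0.21434989],
       [ 0.2141727 ,  0.00996921, -0.97674494]]), 't': array([-0.03212992,  0.45692342,  1.1930222 ])}
loop_tool_1_mid [{'extent': [324.1, 129.6, 336.4, 199.1], 'conf': 0.55}]
bay_a_seat [{'extent': [144.6, 132.7, 168.9, 183.4], 'conf': 0.68}]
side {'mtx': array([[464.69688322,   0.        , 253.45118605],
       [  0.        , 464.69688322, 196.57503684],
       [  0.        ,   0.        ,   1.        ]]), 'R': array([[ 0.85489719, -0.51875823, -0.00637973],
       [-0.3844337 , -0.62518134, -0.67923415],
       [ 0.34836981,  0.58312795, -0.73389391]]), 't': array([-0.38965894,  0.21762563,  0.96264483])}
loop_tool_1_mid [{'extent': [302.3, 238.8, 377.9, 272.8], 'conf': 0.93}, {'extent': [207.4, 111.7, 253.2, 152.7], 'conf': 0.4}]
bay_a_seat [{'extent': [207.6, 110.4, 252.2, 152.8], 'conf': 0.72}]
{'t': 0.3, 'tool_pos': array([0.25002182, 0.57255183, 0.20836407]), 'tool_rot': array([-6.42203882e-01, -3.07499789e+00,  1.07240804e-03]), 'opening': 0.08527917138886336, 'contact_force': array([ 0.28853738, -0.25088142,  0.71285156])} 0.0187
```

```bash
python3 - <<'E'
import cv2
for n in("top","side"):
    im=cv2.imread(f"pics/{n}0.png"); cv2.imwrite(f"pics/{n}0b.png",cv2.resize(im,(800,600),interpolation=cv2.INTER_CUBIC))
E
```

```text
(no output)
```

View pics/top0b.png

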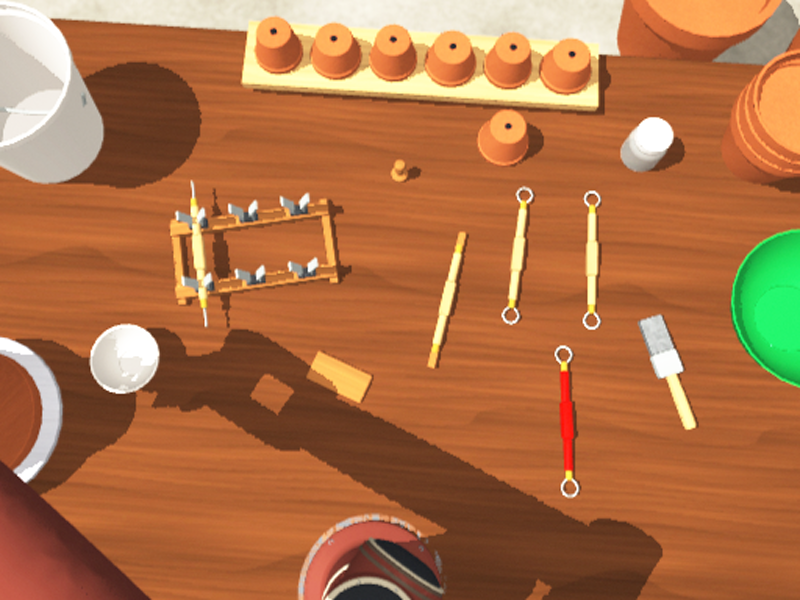

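View pics/side0b.png

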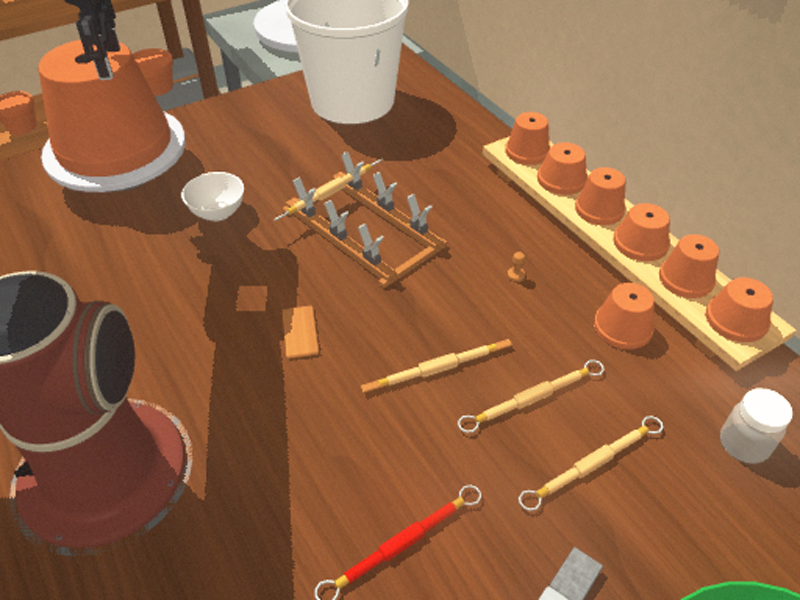

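Top view (800x600 px): candidates are loop tools at (518,254) and (592,260) (wanted), the blade tool at (447,300) (no loops), the red loop tool at (567,420) (look-alike), and a tool already in the rack at (200,250). The middle (248,243) and right (300,237) rack places are free. Next come close crops with a pixel grid.

```bash
python3 - <<'E'
import cv2,numpy as np
def crop(n,x0,y0,x1,y1,s):
    im=cv2.imread(f"pics/{n}0.png")[y0:y1,x0:x1]
    im=cv2.resize(im,None,fx=s,fy=s,interpolation=cv2.INTER_CUBIC)
    for x in range((x0//10+1)*10,x1,10):
        cv2.line(im,((x-x0)*s,0),((x-x0)*s,6),(255,255,255),1); cv2.putText(im,str(x),((x-x0)*s-10,16),0,.35,(255,255,255),1)
    for y in range((y0//10+1)*10,y1,10):
        cv2.line(im,(0,(y-y0)*s),(6,(y-y0)*s),(255,255,255),1); cv2.putText(im,str(y),(8,(y-y0)*s+4),0,.35,(255,255,255),1)
    return im
a=crop("top",100,110,230,215,6); cv2.imwrite("pics/rt.png",a)
a=crop("side",170,90,300,190,6); cv2.imwrite("pics/rs.png",a)
a=crop("top",265,110,395,215,6); cv2.imwrite("pics/tt.png",a)
E
```

```text
(no output)
```

View pics/rt.png

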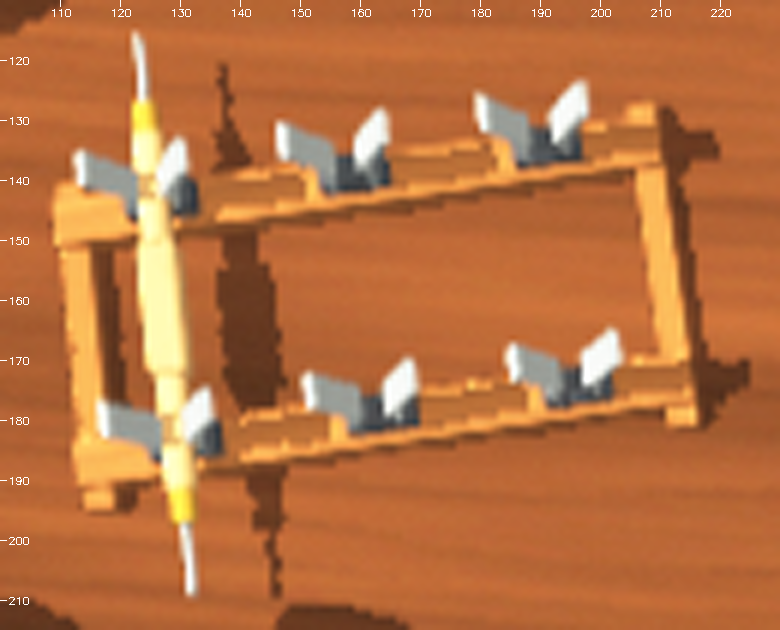

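View pics/rs.png

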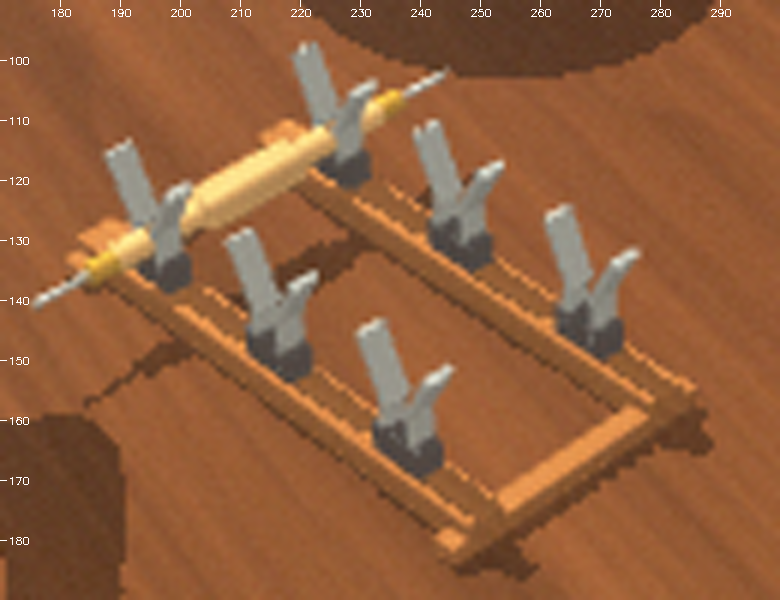

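View pics/tt.png

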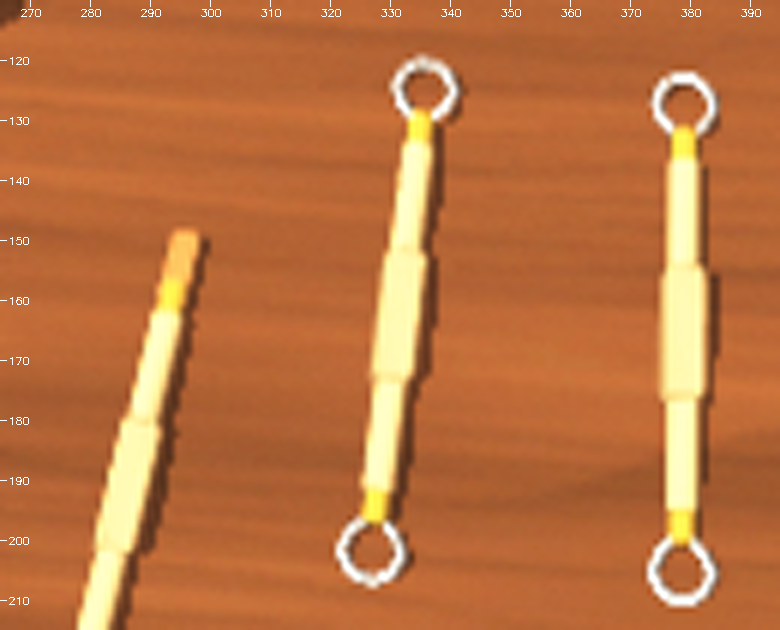

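Rack top view: the left place is full, and the empty clips sit at about cols 146-165 and 180-198. Tools crop: both chosen tools clearly have wire loops, with grip centres near (331.3,162.5) and (379,165.5). The item at col 290 is the blade tool. Now I'll fit the poses.

```bash
cat > h.py <<'E'
import numpy as np
from scipy.optimize import least_squares
from station import calibration
C={n:calibration(n) for n in("top","side")}
def proj(n,X):
    c=C[n]; p=(np.atleast_2d(X)@c["R"].T+c["t"])@c["mtx"].T; return p[:,:2]/p[:,2:]
def ray(n,uv,z):
    c=C[n]; d=c["R"].T@np.linalg.solve(c["mtx"],[*uv,1]); o=-c["R"].T@c["t"]; return o+d*(z-o[2])/d[2]
E
python3 - <<'E'
from h import *
S=np.array([[119,145],[178,190],[305,47],[361,88],[240,233],[303,280],[428,125],[489,168],[370,324],[436,373],[560,211],[625,255]])/6+[170,90]
T=np.array([[101,416],[211,403],[79,166],[185,153],[306,387],[413,372],[280,137],[385,122],[510,358],[618,344],[479,107],[586,95]])/6+[100,110]
# local: x along tool (far=+), y=+L ; place index 0(filled),1,2 at y=+p,0,-p
def loc(p,w): return np.array([[sx*.055,-(k-1)*p+s*w,.08] for k in range(3) for sx in(-1,1) for s in(1,-1)])
def W(q):
    c,s=np.cos(q[2]),np.sin(q[2]); L=loc(q[3],q[4]); L[:,2]=q[5]
    return np.c_[q[0]+c*L[:,0]-s*L[:,1],q[1]+s*L[:,0]+c*L[:,1],L[:,2]]
def fit(cams,free):
    q0=np.array([.6,.3,0,.085,.019,.08])
    def f(v):
        q=q0.copy(); q[free]=v; P=W(q)
        return np.concatenate([(proj(n,P)-M).ravel() for n,M in cams])
    r=least_squares(f,q0[free]); q=q0.copy(); q[free]=r.x; print(np.round(q,4),"rms",np.sqrt(np.mean(r.fun**2))); return q
for cams in([("top",T)],[("side",S)],[("top",T),("side",S)]): fit(cams,[0,1,2])
q=fit([("top",T),("side",S)],[0,1,2,3,4,5])
q=fit([("top",T),("side",S)],[0,1,2])
c,s=np.cos(q[2]),np.sin(q[2])
for k in range(3): print("seat",k,q[0]+s*.085*(k-1),q[1]-c*.085*(k-1))
# filled tool ends check z=.042
a,b=[ray("top",np.array(p)/6+[100,110],.042) for p in((191,595),(137,33))]; print("filled",(a+b)/2,np.arctan2(*(b-a)[1::-1]),np.linalg.norm(b-a))
a,b=[ray("side",np.array(p)/6+[170,90],.042) for p in((35,305),(446,71))]; print("filled side",(a+b)/2,np.arctan2(*(b-a)[1::-1]),np.linalg.norm(b-a))
# tools: loops z~.009
for nm,e0,e1,g in(("A",(327.3,207.3),(335.8,119.3),(331.3,162.5)),("B",(378.7,210.7),(379,122),(379,165.5))):
    a,b=ray("top",e0,.009),ray("top",e1,.009); print(nm,(a+b)/2,np.arctan2(*(b-a)[1::-1]),np.linalg.norm(b-a),"grip",ray("top",g,.018))
for nm,e0,e1 in(("A",(458,427),(605,367)),("B",(519,503),(664,422))):
    a,b=[ray("side",np.array(e)*.64,.009) for e in(e0,e1)]; print(nm,"side",(a+b)/2,np.arctan2(*(b-a)[1::-1]),np.linalg.norm(b-a))
from scipy.spatial.transform import Rotation as R
from station import ctrl
o=ctrl.get_obs(); print(R.from_rotvec(o["tool_rot"]).as_matrix().round(3))
E
```

```text
[0.5345 0.241  0.2174 0.085  0.019  0.08  ] rms 0.9942670578446406
[0.5346 0.243  0.2155 0.085  0.019  0.08  ] rms 0.4628810577508477
[0.5344 0.2416 0.2166 0.085  0.019  0.08  ] rms 0.8050826700982135
[0.5336 0.2407 0.2153 0.0848 0.0218 0.0821] rms 0.2881386988307763
[0.5344 0.2416 0.2166 0.085  0.019  0.08  ] rms 0.8050826700982135
seat 0 0.5161027006157181 0.32465146863696803
seat 1 0.5343665861865855 0.24163682845914
seat 2 0.552630471757453 0.15862218828131197
filled [0.51585016 0.32485903 0.042     ] 0.2142928749227671 0.2531222904704887
filled side [0.51674373 0.32580417 0.042     ] 0.21928851363229096 0.2508002861078204
A [ 0.55950217 -0.20651456  0.009     ] -0.05889241415644328 0.2439979509714528 grip [ 0.55658715 -0.20425212  0.018     ]
B [ 0.55990226 -0.33172299  0.009     ] 0.00974248629069537 0.24378808652924638 grip [ 0.55717871 -0.32982313  0.018     ]
A side [ 0.55910527 -0.20708935  0.009     ] -0.10982246826103978 0.2442149082887868
B side [ 0.56140379 -0.33128457  0.009     ] -0.02997037971940584 0.2450652020401354
[[-0.916  0.4   -0.   ]
 [ 0.4    0.916 -0.001]
 [ 0.    -0.001 -1.   ]]
```

```bash
python3 -m creep '[[0.6,-0.0297,-0.0295,0,0,0,0],[0.6,-0.0297,-0.0295,0,0,0,0],[0.6,-0.0297,-0.0295,0,0,0,0],[0.6,-0.0297,-0.0295,0,0,0,0],[0.6,-0.0297,-0.0295,0,0,0,0],[0.6,-0.0297,-0.0295,0,0,0,0],[0.6,-0.0297,-0.0295,0,0,0,0],[0.6,-0.0297,-0.0295,0,0,0,0],[0.6,-0.0297,-0.0295,0,0,0,0],[0.6,-0.0297,-0.0295,0,0,0,0],[0.6,-0.0297,-0.0295,0,0,0,0],[0.6,-0.0297,-0.0295,0,0,0,0],[0.6,-0.0297,-0.0295,0,0,0,0],[0.6,-0.0297,-0.0295,0,0,0,0],[0.6,-0.0297,-0.0295,0,0,0,0],[0.6,-0.0297,-0.0295,0,0,0,0],[0.6,-0.0297,-0.0295,0,0,0,0],[0.6,-0.0297,-0.0295,0,0,0,0],[0.6,-0.0297,-0.0295,0,0,0,0],[0.6,-0.0297,-0.0295,0,0,0,0]]' 80
python3 -m creep '[[0.6,0,0,0.02,0,0,-6.7],[0.6,0,0,0.02,0,0,-6.7],[0.6,0,0,0.02,0,0,-6.8],[0.6,0,0,0,0,0,0],[0.6,0,0,0,0,0,0]]'
cat >> h.py <<'E'
from station import ctrl
from scipy.spatial.transform import Rotation as Ro
def to(xyz,yaw=None):
    "remaining shift in tool axes; turn about tool z (deg) to put jaws across a tool lying at yaw"
    o=ctrl.get_obs(); M=Ro.from_rotvec(o["tool_rot"]).as_matrix()
    print("t",round(o["t"],2),"pos",o["tool_pos"].round(4),"F",o["contact_force"].round(1),"Tq",o["wrist_torque"].round(2),"open",round(o["opening"],4),"q",o["q"].round(2),"tilt",M[:2,2].round(4))
    print("shift",(M.T@(np.array(xyz)-o["tool_pos"])).round(4))
    if yaw is not None:
        d=np.rad2deg(yaw+np.pi/2-np.arctan2(M[1,1],M[0,1])); print("turn",-((d+90)%180-90))
E
python3 -c "
from h import *
to([.558,-.2055,.004],-.059)"
```

```text
t: 2.3
tool_pos: [0.5587, -0.2075, 0.2088]
tool_rot: [0.643, 3.075, 0.0]
contact_force: [-0.0, -0.5, 1.2]
opening: 0.0511
t: 2.8
tool_pos: [0.5582, -0.2056, 0.1488]
tool_rot: [-0.097, -3.139, -0.001]
contact_force: [0.7, 0.8, 0.5]
opening: 0.0513
t 2.8 pos [ 0.5582 -0.2056  0.1488] F [0.7 0.8 0.5] Tq [-0.01  0.04 -0.02] open 0.0513 q [-0.48  0.03  1.74  0.    1.37 -1.99] tilt [-0.0006  0.0004]
shift [1.000e-04 0.000e+00 1.448e-01]
turn -0.14872149200678564
```

```bash
python3 -m creep '[[0.6,0,0,0.035,0,0,0],[0.6,0,0,0.035,0,0,0],[0.6,0,0,0.03,0,0,0],[0.6,0,0,0.02,0,0,0],[0.6,0,0,0.015,0,0,0],[0.6,0,0,0.009,0,0,0],[0.6,0,0,0,0,0,0],[0,0,0,0,0,0,0],[0,0,0,0,0,0,0],[0,0,0,0,0,0,0],[0,0,0,0,0,0,0],[0,0,0,0,0,0,0],[0,0,0,0,0,0,0]]' 80
python3 -c "
from h import *
to([.5526,.1586,.15],.216)"
```

```text
t: 4.1
tool_pos: [0.5584, -0.2057, 0.0049]
tool_rot: [0.093, 3.14, -0.0]
contact_force: [0.0, 0.2, -0.7]
opening: 0.0003
t 4.1 pos [ 0.5584 -0.2057  0.0049] F [ 0.   0.2 -0.7] Tq [-0.03  0.01  0.01] open 0.0003 q [-0.48  0.19  1.82 -0.    1.12 -1.99] tilt [ 0.0002 -0.0001]
shift [ 0.0273  0.3633 -0.1451]
turn -15.770584129940389
```

The fingers shut on nothing (opening 0.3 mm), so I'll look.

```bash
python3 - <<'E'
from station import get_image
import cv2,numpy as np
a=get_image("top");b=get_image("side");cv2.imwrite("pics/top1.png",a[:,:,::-1]);cv2.imwrite("pics/side1.png",b[:,:,::-1])
A=cv2.resize(a[100:250,250:450],(800,600)) ; B=cv2.resize(b[190:340,270:470],(800,600))
im=np.hstack([cv2.resize(A,(400,300)),cv2.resize(B,(400,300))]); 
im=np.vstack([cv2.resize(a[110:220,260:410],(750,550))[:290*1],cv2.resize(b[200:330,270:450],(750,542))[0:300]]) if 0 else np.hstack([cv2.resize(a[100:240,280:380],(400,560)),cv2.resize(b[200:340,280:380],(400,560))])
cv2.imwrite("pics/v1.png",im[:,:,::-1])
E
```

```text
(no output)
```

View pics/v1.png

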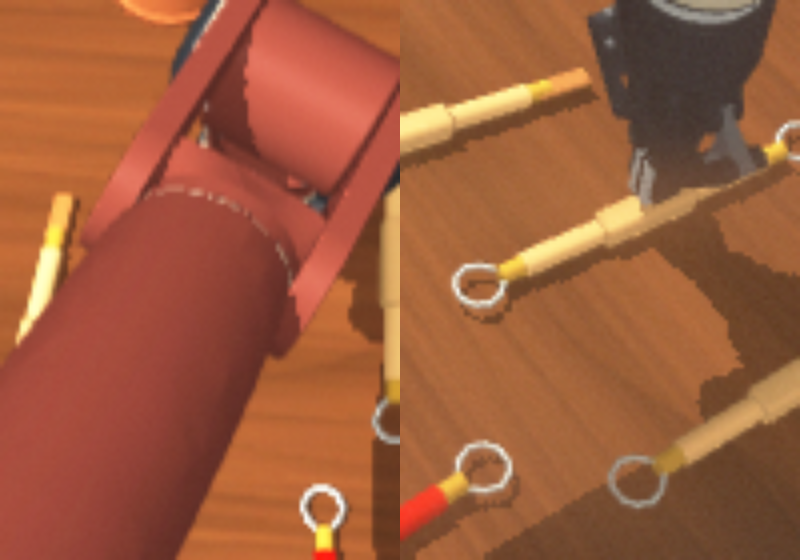

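```bash
python3 - <<'E'
from h import *
import cv2
o=ctrl.get_obs(); P=o["tool_pos"]; M=Ro.from_rotvec(o["tool_rot"]).as_matrix()
im=cv2.imread("pics/side1.png"); s=5
x0,y0=270,150
c=cv2.resize(im[y0:y0+120,x0:x0+150],None,fx=s,fy=s,interpolation=cv2.INTER_CUBIC)
for v,col in((P,(0,0,255)),(P+.03*M[:,0],(255,0,0)),(P+.03*M[:,1],(0,255,0)),(P-.05*M[:,2],(255,255,0)),(P-.1*M[:,2],(255,255,0))):
    u=proj("side",v)[0]; print(u); cv2.circle(c,tuple(int(k) for k in (u-[x0,y0])*s),4,col,-1)
cv2.imwrite("pics/v2.png",c)
E
```

```text
[340.80537496 254.25282578]
[329.57371766 259.50096578]
[333.1106587  244.68732395]
[343.87252412 240.5461215 ]
[347.17407555 225.79190291]
```

View pics/v2.png

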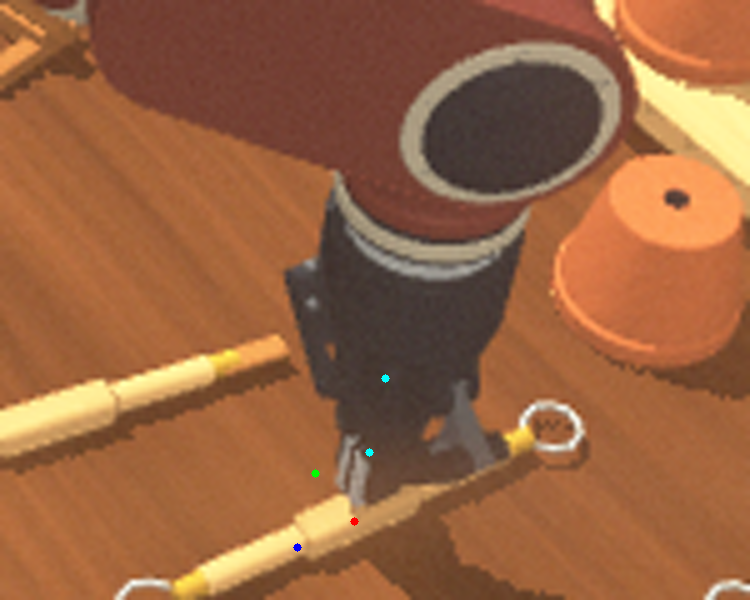

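```bash
python3 - <<'E'
from h import *
import cv2
P=np.array([.25,.5726,.2084]); M=Ro.from_rotvec([-.6422,-3.075,.001]).as_matrix()
im=cv2.imread("pics/side0.png"); s=6
c=cv2.resize(im[0:100,0:130],None,fx=s,fy=s,interpolation=cv2.INTER_CUBIC)
for v,col in((P,(0,0,255)),(P+.0425*M[:,1]-.013*M[:,2],(0,255,0)),(P-.0425*M[:,1]-.013*M[:,2],(0,255,0)),(P-.05*M[:,2],(255,255,0)),(P-.1*M[:,2],(255,255,0))):
    u=proj("side",v)[0]; print(u); cv2.circle(c,tuple(int(k) for k in u*s),4,col,-1)
cv2.imwrite("pics/v3.png",c)
E
```

```text
[74.35847499 53.84085502]
[74.96270652 41.26183242]
[70.79692565 57.85511312]
[68.73434962 36.22993105]
[62.75381497 17.50297636]
```

View pics/v3.png

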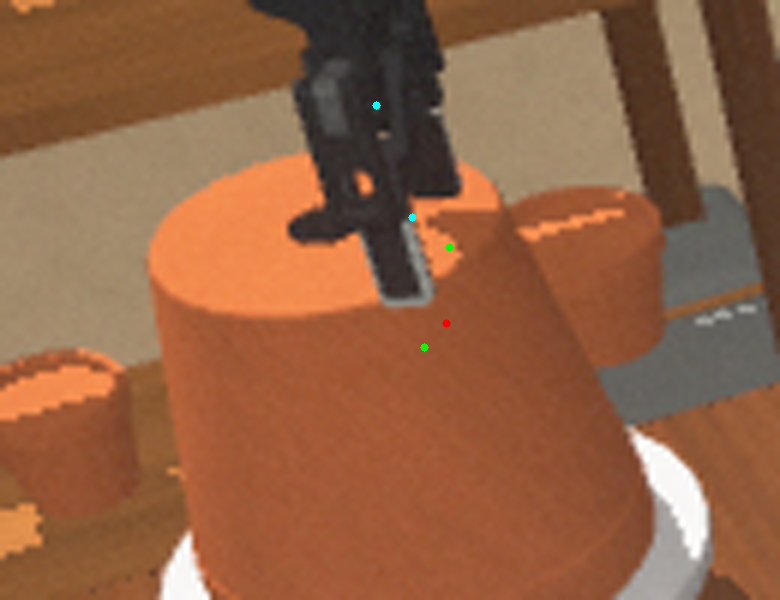

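The side pictures show the real fingertips about 25 mm above where the reported TCP projects, consistently at the start and now. The jaws therefore shut above the tool, which hasn't moved. I'll open and feel downward in small steps.

```bash
python3 -m creep '[[0.6,0,0,0,0,0,0],[0.6,0,0,0,0,0,0],[0.6,0,0,0,0,0,0],[0.6,0,0,0,0,0,0],[0.6,0,0,0.004,0,0,0],[0.6,0,0,0.004,0,0,0],[0.6,0,0,0,0,0,0]]' 80
python3 -m creep '[[0.6,0,0,0.003,0,0,0],[0.6,0,0,0,0,0,0]]'
python3 -m creep '[[0.6,0,0,0.003,0,0,0],[0.6,0,0,0,0,0,0]]'
```

```text
t: 4.9
tool_pos: [0.5576, -0.2053, -0.0043]
tool_rot: [-0.093, -3.139, -0.001]
contact_force: [-0.4, -0.4, 0.0]
opening: 0.051
t: 5.1
tool_pos: [0.558, -0.2055, -0.0067]
tool_rot: [-0.093, -3.139, -0.001]
contact_force: [0.4, -0.1, 0.3]
opening: 0.0509
t: 5.3
tool_pos: [0.5581, -0.2056, -0.0096]
tool_rot: [-0.093, -3.14, -0.0]
contact_force: [-0.3, -0.3, 0.5]
opening: 0.0515
```

```bash
python3 -m creep '[[0.6,0,0,0.003,0,0,0],[0.6,0,0,0,0,0,0]]'
python3 -m creep '[[0.6,0,0,0.003,0,0,0],[0.6,0,0,0,0,0,0]]'
python3 - <<'E'
from h import *
from station import get_image
import cv2
o=ctrl.get_obs(); P=o["tool_pos"]; M=Ro.from_rotvec(o["tool_rot"]).as_matrix()
a=get_image("side")[:,:,::-1]; cv2.imwrite("pics/side2.png",a); s=6; x0,y0=290,190
c=cv2.resize(a[y0:y0+90,x0:x0+120],None,fx=s,fy=s,interpolation=cv2.INTER_CUBIC)
for v,col in((P,(0,0,255)),(P+[0,0,.025],(0,255,0))):
    u=proj("side",v)[0]; cv2.circle(c,tuple(int(k) for k in (u-[x0,y0])*s),4,col,-1)
cv2.imwrite("pics/v4.png",c)
E
```

```text
t: 5.5
tool_pos: [0.558, -0.2055, -0.0126]
tool_rot: [-0.093, -3.14, -0.0]
contact_force: [-0.9, 0.5, -0.4]
opening: 0.0511
t: 5.7
tool_pos: [0.558, -0.2055, -0.0157]
tool_rot: [-0.093, -3.14, -0.001]
contact_force: [1.0, 0.3, -0.8]
opening: 0.051
```

View pics/v4.png

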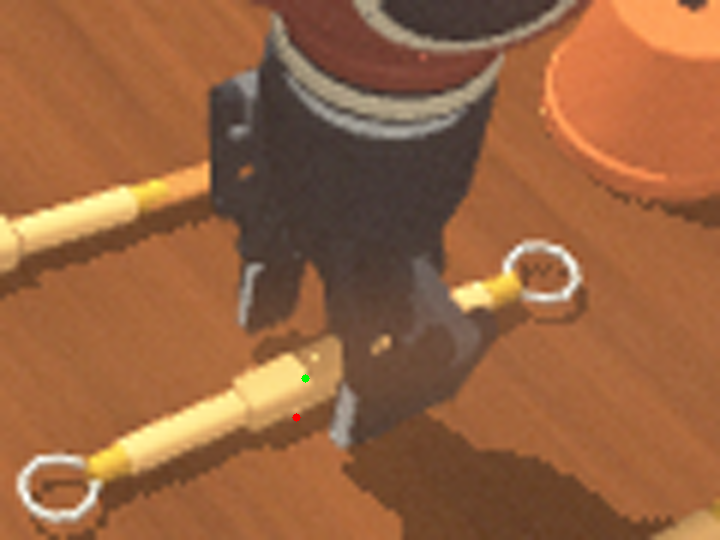

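The jaws now straddle the grip, with no contact yet and tips still about 1 cm up. I'll go a bit lower.

```bash
python3 -m creep '[[0.6,0,0,0.003,0,0,0],[0.6,0,0,0,0,0,0]]'
python3 -m creep '[[0.6,0,0,0.003,0,0,0],[0.6,0,0,0,0,0,0]]'
python3 -m creep '[[0,0,0,0,0,0,0],[0,0,0,0,0,0,0],[0,0,0,0,0,0,0],[0,0,0,0,0,0,0],[0,0,0,0,0,0,0],[0,0,0,0,0,0,0]]' 80
```

```text
t: 5.95
tool_pos: [0.558, -0.2055, -0.0186]
tool_rot: [-0.093, -3.14, -0.0]
contact_force: [-0.1, 0.9, -0.1]
opening: 0.0509
t: 6.15
tool_pos: [0.558, -0.2055, -0.0217]
tool_rot: [-0.093, -3.139, -0.001]
contact_force: [0.3, -0.8, -0.3]
opening: 0.0513
t: 6.75
tool_pos: [0.5587, -0.2059, -0.0208]
tool_rot: [0.093, 3.139, -0.001]
contact_force: [0.1, -0.8, 1.6]
opening: 0.016
```

```bash
python3 -m creep '[[0,0,0,-0.015,0,0,0],[0,0,0,-0.03,0,0,0],[0,0,0,-0.04,0,0,0],[0,0,0,-0.04,0,0,0],[0,0,0,-0.025,0,0,0],[0,0.0028,0.0363,0,0,0,0],[0,0.0028,0.0363,0,0,0,0],[0,0.0028,0.0363,0,0,0,0],[0,0.0028,0.0363,0,0,0,0],[0,0.0028,0.0363,0,0,0,0],[0,0.0028,0.0363,0,0,0,0],[0,0.0028,0.0363,0,0,0,0],[0,0.0028,0.0363,0,0,0,0],[0,0.0027,0.0363,0,0,0,0],[0,0.0027,0.0363,0,0,0,0],[0,0,0,0,0,0,-7.9],[0,0,0,0,0,0,-7.9],[0,0,0,0,0,0,0],[0,0,0,0,0,0,0]]'
python3 - <<'E'
from h import *
to([.5526,.1586,.10],.216)
from station import get_image
import cv2
a=get_image("side")[:,:,::-1]; cv2.imwrite("pics/side3.png",a); b=get_image("top")[:,:,::-1]; cv2.imwrite("pics/top3.png",b); s=5; x0,y0=180,70
c=cv2.resize(a[y0:y0+120,x0:x0+140],None,fx=s,fy=s,interpolation=cv2.INTER_CUBIC)
for x in range(190,320,10): cv2.putText(c,str(x),((x-x0)*s-8,590),0,.3,(255,255,255),1);cv2.line(c,((x-x0)*s,594),((x-x0)*s,600),(255,255,255),1)
for y in range(80,190,10): cv2.putText(c,str(y),(8,(y-y0)*s+4),0,.3,(255,255,255),1);cv2.line(c,(0,(y-y0)*s),(6,(y-y0)*s),(255,255,255),1)
cv2.imwrite("pics/v5.png",c)
E
```

```text
t: 8.65
tool_pos: [0.5519, 0.1582, 0.1291]
tool_rot: [0.335, -3.124, -0.0]
contact_force: [0.2, -0.4, -1.4]
opening: 0.016
t 8.65 pos [0.5519 0.1582 0.1291] F [ 0.2 -0.4 -1.4] Tq [-0.02 -0.01  0.  ] open 0.016 q [ 0.15 -0.01  1.81  0.    1.34 -1.63] tilt [-0.0001  0.    ]
shift [-0.0008  0.0002  0.0291]
turn -0.13899955380867368
```

View pics/v5.png

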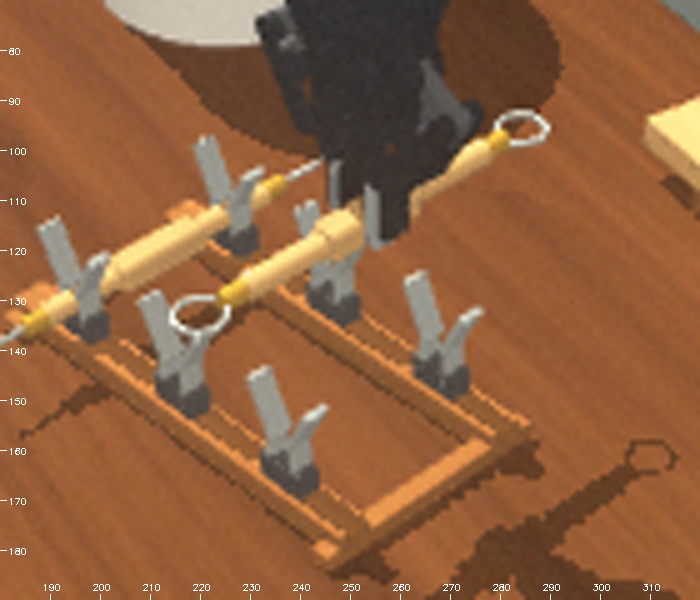

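The side view shows tool A held horizontally, loop centres at about (220,133) and (284.4,95.6). Working out the tool's pose in the hand:

```bash
python3 - <<'E'
from h import *
import cv2
for z in(.149,.159,.169):
    a,b=ray("side",(220,133),z),ray("side",(284.4,95.6),z); print(z,((a+b)/2).round(4),np.arctan2(*(b-a)[1::-1]).round(3),np.linalg.norm(b-a).round(4))
# same read on bench picture 0 for reference: loop centre spacing from top picture
a,b=ray("top",(327,202),.009),ray("top",(335.7,125),.009); print("bench spacing",np.linalg.norm(b-a),(a+b)/2,np.arctan2(*(b-a)[1::-1]))
# top picture 3: white loops
im=cv2.imread("pics/top3.png").astype(int); 
for z in(.149,.159,.169):
  for k in(-.108,.108): print(z,k,proj("top",np.array([.5526+k*np.cos(.216),.1586+k*np.sin(.216),z])).round(1))
m=((im.min(2)>190)&(im.max(2)-im.min(2)<30)).astype(np.uint8); m[:,:]*=1
n,l,s,c=cv2.connectedComponentsWithStats(m,connectivity=8)
print([(s[i].tolist(),c[i].round(1).tolist()) for i in range(1,n) if 8<s[i,4]<300 and 100<c[i][0]<300 and c[i][1]<320])
E
```

```text
0.149 [0.5604 0.1698 0.149 ] 0.209 0.2179
0.159 [0.5536 0.1585 0.159 ] 0.209 0.2148
0.169 [0.5468 0.1471 0.169 ] 0.209 0.2117
bench spacing 0.21389298047557645 [ 0.55834714 -0.20599916  0.009     ] -0.07435131594557681
0.149 -0.108 [[193.3 182.6]]
0.149 0.108 [[182.5  96.8]]
0.159 -0.108 [[192.8 181.6]]
0.159 0.108 [[181.9  95.2]]
0.169 -0.108 [[192.3 180.6]]
0.169 0.108 [[181.4  93.5]]
[([126, 134, 5, 8, 25], [128.2, 137.1]), ([198, 166, 5, 7, 29], [200.0, 169.0]), ([130, 175, 5, 8, 24], [132.3, 178.2]), ([131, 200, 1, 9, 9], [131.0, 204.0])]
```

Pose in hand matches: at the expected height the centre is (0.5536,0.1585), yaw 0.209 against 0.216. Descending into the clips.

```bash
python3 -m creep '[[0,-0.001,0,0.02,0,0,0],[0,0,0,0.025,0,0,0],[0,0,0,0.025,0,0,0],[0,0,0,0.015,0,0,0],[0,0,0,0.01,0,0,0],[0,0,0,0,0,0,0]]' 100
python3 -m creep '[[0,0,0,0.005,0,0,0],[0,0,0,0.003,0,0,0],[0,0,0,0,0,0,0]]'
python3 -m creep '[[0,0,0,0.003,0,0,0],[0,0,0,0,0,0,0]]'
python3 -m creep '[[0,0,0,0.003,0,0,0],[0,0,0,0,0,0,0]]'
```

```text
t: 9.35
tool_pos: [0.5521, 0.1582, 0.0325]
tool_rot: [0.338, -3.121, 0.0]
contact_force: [0.1, -1.2, -0.1]
opening: 0.0155
t: 9.65
tool_pos: [0.5539, 0.1591, 0.0266]
tool_rot: [-0.339, 3.121, 0.002]
contact_force: [0.2, 1.6, -0.5]
opening: 0.0153
t: 9.85
tool_pos: [0.5544, 0.1588, 0.0243]
tool_rot: [-0.34, 3.12, -0.0]
contact_force: [-0.2, 1.6, 3.5]
opening: 0.0153
t: 10.05
tool_pos: [0.5548, 0.1587, 0.0214]
tool_rot: [-0.339, 3.119, -0.0]
contact_force: [1.6, 1.5, 4.4]
opening: 0.0159
```

```bash
python3 -m creep '[[0,0,0,0.003,0,0,0],[0,0,0,0,0,0,0]]'
python3 -m creep '[[0,0,0,0.002,0,0,0],[0,0,0,0,0,0,0]]'
```

```text
t: 10.25
tool_pos: [0.5533, 0.1585, 0.0166]
tool_rot: [-0.339, 3.122, -0.0]
contact_force: [2.2, 1.4, -0.2]
opening: 0.0152
t: 10.45
tool_pos: [0.5516, 0.1587, 0.0133]
tool_rot: [0.339, -3.12, -0.001]
contact_force: [0.5, 2.0, -2.6]
opening: 0.0156
```

```bash
python3 -m creep '[[0,0,0,0.002,0,0,0],[0,0,0,0,0,0,0]]'
python3 -m creep '[[0,0,0,0.002,0,0,0],[0,0,0,0,0,0,0]]'
python3 -m creep '[[0,0,0,0.002,0,0,0],[0,0,0,0,0,0,0]]'
```

```text
t: 10.65
tool_pos: [0.5522, 0.1585, 0.0123]
tool_rot: [0.34, -3.121, 0.0]
contact_force: [-1.6, 1.7, -0.6]
opening: 0.0157
t: 10.85
tool_pos: [0.5524, 0.1585, 0.0121]
tool_rot: [0.34, -3.12, 0.0]
contact_force: [-6.8, 0.5, 11.3]
opening: 0.0154
t: 11.05
tool_pos: [0.5524, 0.1585, 0.012]
tool_rot: [0.34, -3.119, 0.001]
contact_force: [-14.4, -0.5, 22.1]
opening: 0.0158
```

Bottomed at 22 N, TCP z 0.012 as predicted for home. Ease off, release and rise.

```bash
python3 -m creep '[[0,0,0,-0.004,0,0,0],[0,0,0,0,0,0,0],[0.4,0,0,0,0,0,0],[0.4,0,0,0,0,0,0],[0.4,0,0,0,0,0,0],[0.4,0,0,0,0,0,0],[0.4,0,0,-0.01,0,0,0],[0.4,0,0,-0.02,0,0,0],[0.4,0,0,-0.035,0,0,0],[0.4,0,0,-0.035,0,0,0],[0.4,0,0,-0.02,0,0,0],[0.4,0,0,0,0,0,0]]'
python3 -m creep '[[0.6,0.0082,-0.04,0,0,0,0],[0.6,0.0082,-0.04,0,0,0,0],[0.6,0.0082,-0.04,0,0,0,0],[0.6,0.0082,-0.04,0,0,0,0],[0.6,0.0082,-0.04,0,0,0,0],[0.6,0.0082,-0.04,0,0,0,0],[0.6,0.0082,-0.04,0,0,0,0],[0.6,0.0082,-0.04,0,0,0,0],[0.6,0.0082,-0.04,0,0,0,0],[0.6,0.0082,-0.04,0,0,0,0],[0.6,0.0082,-0.04,0,0,0,0],[0.6,0.0082,-0.04,0,0,0,0],[0.6,0,0,0,0,0,6],[0.6,0,0,0,0,0,6.1],[0.6,0,0,0,0,0,0],[0.6,0,0,0,0,0,0]]'
python3 - <<'E'
from h import *
to([.559,-.331,-.0217],.005)
from station import get_image
import cv2
a=get_image("side")[:,:,::-1]; cv2.imwrite("pics/side4.png",a); b=get_image("top")[:,:,::-1]; cv2.imwrite("pics/top4.png",b)
def z(im,x0,y0,w,h,s): return cv2.resize(im[y0:y0+h,x0:x0+w],None,fx=s,fy=s,interpolation=cv2.INTER_CUBIC)
cv2.imwrite("pics/v6.png",np.hstack([z(a,170,90,130,120,3),z(b,100,110,130,120,3)]))
E
```

```text
t: 12.25
tool_pos: [0.5561, 0.159, 0.1382]
tool_rot: [-0.339, 3.114, 0.0]
contact_force: [-0.1, 0.5, -0.0]
opening: 0.0342
t: 13.85
tool_pos: [0.5596, -0.3309, 0.1317]
tool_rot: [0.012, -3.14, -0.002]
contact_force: [0.2, -0.1, -0.1]
opening: 0.0515
t 13.85 pos [ 0.5596 -0.3309  0.1317] F [ 0.2 -0.1 -0.1] Tq [-0.01 -0.01  0.  ] open 0.0515 q [-0.65  0.17  1.62 -0.    1.36 -2.23] tilt [-0.0014  0.001 ]
shift [ 0.0004 -0.0002  0.1534]
turn 0.15173077472231
```

View pics/v6.png

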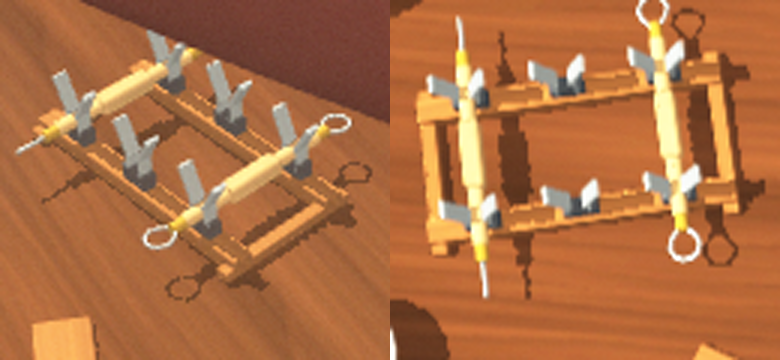

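Tool A sits in the right-hand place at the same depth as the reference tool; loops are at top px (187.3,114) and (198,191.7). Now tool B.

```bash
python3 -m creep '[[0.6,0,0,0.035,0,0,0],[0.6,0,0,0.04,0,0,0],[0.6,0,0,0.035,0,0,0],[0.6,0,0,0.02,0,0,0],[0.6,0,0,0.012,0,0,0],[0.6,0,0,0,0,0,0]]'
python3 -m creep '[[0.6,0,0,0.006,0,0,0],[0.6,0,0,0.0045,0,0,0],[0.6,0,0,0,0,0,0]]'
python3 -c "
from h import *
a,b=[ray('top',p,.042) for p in((198,191.7),(187.3,114))]; print('A home?',(a+b)/2,np.arctan2(*(b-a)[1::-1]))
to([.5344,.2416,.129],.216)"
python3 -m creep '[[0,0,0,0,0,0,0],[0,0,0,0,0,0,0],[0,0,0,0,0,0,0],[0,0,0,0,0,0,0],[0,0,0,0,0,0,0],[0,0,0,0,0,0,0]]' 100
```

```text
t: 14.55
tool_pos: [0.5589, -0.3303, -0.0112]
tool_rot: [0.01, -3.139, -0.003]
contact_force: [-0.2, 0.4, 0.2]
opening: 0.0513
t: 14.85
tool_pos: [0.5604, -0.3316, -0.0192]
tool_rot: [-0.009, 3.141, -0.001]
contact_force: [0.7, -1.0, -0.1]
opening: 0.051
A home? [0.55218569 0.15927481 0.042     ] 0.22517902534901402
t 14.85 pos [ 0.5604 -0.3316 -0.0192] F [ 0.7 -1.  -0.1] Tq [ 0.01  0.04 -0.05] open 0.051 q [-0.65  0.34  1.69 -0.    1.11 -2.22] tilt [ 0.0006 -0.0005]
shift [ 0.0227  0.5733 -0.1485]
turn -12.061074401614874
t: 15.45
tool_pos: [0.5607, -0.3319, -0.0187]
tool_rot: [-0.008, 3.14, -0.002]
contact_force: [-0.5, 0.2, 6.2]
opening: 0.0153
```

```bash
python3 -m creep '[[0,0,0,-0.015,0,0,0],[0,0,0,-0.03,0,0,0],[0,0,0,-0.04,0,0,0],[0,0,0,-0.04,0,0,0],[0,0,0,-0.025,0,0,0],[0,0.0015,0.0382,0,0,0,0],[0,0.0015,0.0382,0,0,0,0],[0,0.0015,0.0382,0,0,0,0],[0,0.0015,0.0382,0,0,0,0],[0,0.0015,0.0382,0,0,0,0],[0,0.0015,0.0382,0,0,0,0],[0,0.0015,0.0382,0,0,0,0],[0,0.0015,0.0382,0,0,0,0],[0,0.0015,0.0382,0,0,0,0],[0,0.0015,0.0382,0,0,0,0],[0,0.0015,0.0382,0,0,0,0],[0,0.0015,0.0382,0,0,0,0],[0,0.0015,0.0382,0,0,0,0],[0,0.0015,0.0382,0,0,0,0],[0,0.0015,0.0382,0,0,0,0]]'
python3 -m creep '[[0,0,0,0,0,0,-6],[0,0,0,0,0,0,-6.1],[0,0,0,0,0,0,0],[0,0,0,0,0,0,0]]'
python3 - <<'E'
from h import *
to([.5344,.2416,.129],.216)
from station import get_image
import cv2
a=get_image("side")[:,:,::-1].copy(); cv2.imwrite("pics/side5.png",a)
P=ctrl.get_obs()["tool_pos"]+[0,0,.0277]
for z in(-.01,0,.01):
  print([proj("side",P+[k*np.cos(.216),k*np.sin(.216),z]).round(1).tolist() for k in(-.121,-.095,-.107,.095,.107,.121)])
m=((a.min(2)>150)&(a.max(2).astype(int)-a.min(2)<40)).astype(np.uint8)
n,l,s,c=cv2.connectedComponentsWithStats(m,connectivity=8)
print([(s[i].tolist(),c[i].round(1).tolist()) for i in range(1,n) if 8<s[i,4]<300 and 150<c[i][0]<300 and c[i][1]<200])
E
```

```text
t: 17.45
tool_pos: [0.5338, 0.243, 0.1305]
tool_rot: [0.009, -3.141, 0.0]
contact_force: [1.2, -0.1, -0.9]
opening: 0.0152
t: 17.85
tool_pos: [0.5342, 0.2413, 0.1303]
tool_rot: [0.336, -3.123, 0.0]
contact_force: [0.4, 0.4, -0.3]
opening: 0.0154
t 17.85 pos [0.5342 0.2413 0.1303] F [ 0.4  0.4 -0.3] Tq [0.01 0.03 0.01] open 0.0154 q [ 0.3   0.02  1.78  0.    1.34 -1.49] tilt [-0.0004 -0.0001]
shift [-0.0003  0.0002  0.0013]
turn -0.10062030624533236
[[[192.9, 123.2]], [[201.2, 118.6]], [[197.4, 120.7]], [[257.2, 87.5]], [[260.4, 85.7]], [[264.2, 83.6]]]
[[[192.5, 119.9]], [[200.9, 115.3]], [[197.0, 117.4]], [[257.2, 84.3]], [[260.5, 82.4]], [[264.3, 80.4]]]
[[[192.1, 116.6]], [[200.5, 111.9]], [[196.6, 114.1]], [[257.2, 81.0]], [[260.5, 79.2]], [[264.3, 77.1]]]
[([155, 52, 6, 4, 16], [156.9, 53.1]), ([190, 115, 13, 9, 28], [196.4, 119.0])]
```

In-hand check: near loop at (196.5,119), predicted (197,117.4). Descend.

```bash
python3 -m creep '[[0,0,0,0.02,0,0,0],[0,0,0,0.025,0,0,0],[0,0,0,0.025,0,0,0],[0,0,0,0.013,0,0,0],[0,0,0,0.01,0,0,0],[0,0,0,0,0,0,0]]' 100
python3 -m creep '[[0,0,0,0.005,0,0,0],[0,0,0,0.003,0,0,0],[0,0,0,0,0,0,0]]'
python3 -m creep '[[0,0,0,0.003,0,0,0],[0,0,0,0,0,0,0]]'
python3 -m creep '[[0,0,0,0.003,0,0,0],[0,0,0,0,0,0,0]]'
python3 -m creep '[[0,0,0,0.003,0,0,0],[0,0,0,0,0,0,0]]'
```

```text
t: 18.5
tool_pos: [0.5337, 0.2411, 0.0361]
tool_rot: [0.338, -3.121, 0.001]
contact_force: [-0.3, -0.1, -0.2]
opening: 0.0147
t: 18.8
tool_pos: [0.5353, 0.2421, 0.0302]
tool_rot: [-0.339, 3.121, 0.002]
contact_force: [0.4, 1.9, 0.1]
opening: 0.0153
t: 19.0
tool_pos: [0.5358, 0.242, 0.0276]
tool_rot: [-0.339, 3.12, 0.001]
contact_force: [0.6, 0.9, 3.9]
opening: 0.0149
t: 19.2
tool_pos: [0.5362, 0.2418, 0.0251]
tool_rot: [-0.339, 3.119, 0.0]
contact_force: [-0.0, 0.7, 6.0]
opening: 0.0153
t: 19.4
tool_pos: [0.5358, 0.2416, 0.0212]
tool_rot: [-0.339, 3.12, 0.0]
contact_force: [2.7, 1.7, 2.5]
opening: 0.015
```

```bash
python3 -m creep '[[0,0,0,0.003,0,0,0],[0,0,0,0,0,0,0]]'
python3 -m creep '[[0,0,0,0.003,0,0,0],[0,0,0,0,0,0,0]]'
python3 -m creep '[[0,0,0,0.002,0,0,0],[0,0,0,0,0,0,0]]'
```

```text
t: 19.6
tool_pos: [0.5334, 0.2416, 0.016]
tool_rot: [0.339, -3.121, -0.001]
contact_force: [0.6, 3.5, -2.4]
opening: 0.0154
t: 19.8
tool_pos: [0.5335, 0.2414, 0.0142]
tool_rot: [0.339, -3.12, 0.001]
contact_force: [-2.4, 0.9, 6.4]
opening: 0.0155
t: 20.0
tool_pos: [0.5335, 0.2413, 0.0141]
tool_rot: [0.339, -3.119, 0.001]
contact_force: [-10.4, -1.0, 15.3]
opening: 0.0152
```

Snapped, then bottomed at TCP z 0.0141 (0.0143 expected). A little more press, then ease off, release, rise and back away for the final look.

```bash
python3 -m creep '[[0,0,0,0.002,0,0,0],[0,0,0,0,0,0,0]]'
python3 -m creep '[[0,0,0,-0.006,0,0,0],[0,0,0,0,0,0,0],[0.4,0,0,0,0,0,0],[0.4,0,0,0,0,0,0],[0.4,0,0,0,0,0,0],[0.4,0,0,0,0,0,0],[0.4,0,0,-0.01,0,0,0],[0.4,0,0,-0.02,0,0,0],[0.4,0,0,-0.035,0,0,0],[0.4,0,0,-0.035,0,0,0],[0.4,0,0,-0.03,0,0,0],[0.4,0.008,-0.04,0,0,0,0],[0.4,0.008,-0.04,0,0,0,0],[0.4,0.008,-0.04,0,0,0,0],[0.4,0.008,-0.04,0,0,0,0],[0.4,0.008,-0.04,0,0,0,0],[0.4,0.008,-0.04,0,0,0,0],[0.4,0.008,-0.04,0,0,0,0],[0.4,0.008,-0.04,0,0,0,0],[0.4,0.008,-0.04,0,0,0,0]]'
python3 -m creep '[[0.4,0.008,-0.04,0,0,0,0],[0.4,0.008,-0.04,0,0,0,0],[0.4,0,0,0,0,0,0],[0.4,0,0,0,0,0,0]]'
python3 - <<'E'
from h import *
to([.5344,.2416,.129],.216)
from station import get_image
import cv2
a=get_image("side")[:,:,::-1]; b=get_image("top")[:,:,::-1]
def z(im,x0,y0,w,h,s): return cv2.resize(im[y0:y0+h,x0:x0+w],None,fx=s,fy=s,interpolation=cv2.INTER_CUBIC)
cv2.imwrite("pics/v7.png",np.hstack([z(a,170,90,130,140,3),z(b,100,90,130,140,3)]))
E
```

```text
t: 20.2
tool_pos: [0.5336, 0.2414, 0.014]
tool_rot: [0.34, -3.118, 0.002]
contact_force: [-15.6, -3.2, 27.1]
opening: 0.0152
t: 22.2
tool_pos: [0.5416, -0.1274, 0.1475]
tool_rot: [-0.339, 3.122, -0.001]
contact_force: [-0.0, -0.6, 0.5]
opening: 0.0339
t: 22.6
tool_pos: [0.5431, -0.2078, 0.1469]
tool_rot: [-0.337, 3.123, 0.0]
contact_force: [0.3, 0.3, -1.1]
opening: 0.0346
t 22.6 pos [ 0.5431 -0.2078  0.1469] F [ 0.3  0.3 -1.1] Tq [-0.01 -0.05  0.02] open 0.0346 q [-0.49 -0.    1.78  0.    1.37 -2.28] tilt [0.0005 0.0001]
shift [-0.0873  0.441   0.018 ]
turn -0.0725216274906586
```

View pics/v7.png

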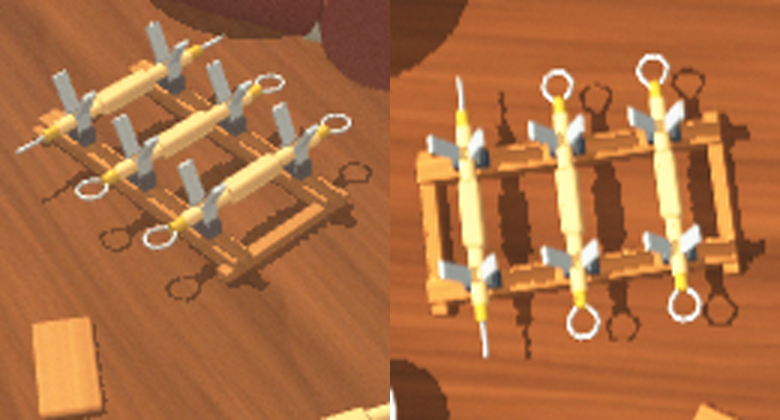

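Both tools sit level in their clips, like the reference tool. B's loops are at top px (155.7,118.3) and (164.3,197).

```bash
python3 -c "
from h import *
from station import finish_job
a,b=[ray('top',p,.042) for p in((164.3,197),(155.7,118.3))]; print('B',(a+b)/2,np.arctan2(*(b-a)[1::-1]))
c=(a+b)/2-[.5344,.2416,.042]
if np.linalg.norm(c)<.008: print(finish_job())"
```

```text
B [0.53345771 0.24214203 0.042     ] 0.21260918980656873
the job is handed in; nothing more can be done
None
```

I put the two yellow wire-loop tools into the two free rack places (middle and right), snapped both home and let go. I handed the job in at about 22.7 s of the 54 s allowed. The handover gave no verdict.

**Last checks:**

| Tool | Place | Offset from the seat I measured | Angle (rack 0.216 rad) | Height when pressed home | Final press |
|---|---|---|---|---|---|
| First | right | within about 1 mm | 0.225 rad | TCP stopped at 0.0120 m, 0.0122 m expected | 22 N |
| Second | middle | within about 1 mm | 0.213 rad | TCP stopped at 0.0140 m, 0.0143 m expected | 27 N |

In both cases the force dropped as the clips snapped and rose again on the floors. The last picture shows both tools level with the tool already in the rack. The arm was clear of everything at hand-in.

**What disagreed:**
- **Fingertip height:** the real fingertips were about 25 mm higher than the reported TCP. The first grasp therefore shut on air above the tool without moving it. I saw this in the pictures, felt down in small steps, and worked from the corrected height after that.
- **Finger opening:** on the 18 mm grips it read only 15 to 16 mm.
- **Tool angles on the bench:** the side camera differed from the top camera by 0.04 to 0.05 rad. I used the top camera.

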